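# Snap the marked jar into the hardware carousel and hold it to the front

## Task

Snap the screw jar with the yellow tape (the loose one with the yellow dot on its lid) into either empty spring clip of the carousel so that it stands home against the hub, and have the carousel turned so that this jar faces the yellow pointer on the base. Finish with the gripper off the jar but still firmly holding the turntable by its black knob, so that it stays still while I unscrew the lid; keep the jar upright on the way and leave the other things on the bench where they are.

Things in the scene. Friction and masses are not known exactly. Their poses are not given: they have to be found in the camera images.
- marked_jar: loose clear screw jar with a red lid, about 0.25 kg, standing on the bench left or right in front of the carousel; 14 mm yellow tape band round its foot and a yellow dot on its lid. Origin: centre of its underside (the jar's axis lies 1 mm from it). Body 58 mm diameter up to 66 mm, lid 56 mm diameter from 65 to 79 mm height: grip it by the lid from above
- carousel_base: fixed round plywood foot of the carousel, 230 mm diameter. Origin: on the bench, on the turning axis. Its -x axis is the front: a tab 44 mm wide sticks out under the turntable to 183 mm from the axis and bears a yellow arrow head. It stands turned by up to 0.3 rad from square
- turntable (a joint): angle of the turntable on its base, rad, counter-clockwise from above, unlimited for this job; a stiff friction bearing (about 0.25 N m) and no spring, it stays where it is left. At 0 clip_a faces the pointer, at +-3.14 clip_b does. Starts between 0.7 and 2.4
- turntable_knob (a point): middle of the black turning knob, 138 mm above the bench: an upright cylinder 28 mm in diameter, from 121 to 155 mm above the bench, that spins freely on a thin steel stem on the hub. It stands 65 mm from the turning axis on the turntable's +y side, a quarter turn from both empty clips; moved round the axis it carries the turntable with it. Axes: those of the turntable
- deck_centre (a point): centre of the top of the turntable's ply deck (32 mm above the bench, 148 mm radius). On it a six-sided grey hub, 158 mm across flats, top 84 mm above the bench (steel flange 60 mm wide to 88 mm). Six jar places every 60 degrees, 110 mm from the axis: four hold jars with plain red lids fixed to it (lid tops 111 mm above the bench), the two between them are empty
- clip_a (a point): centre of the jar's place in empty clip a, on the deck, 110 mm from the axis, on the turntable's -x side; a jar centred here touches the hub's plate. Two sprung arms end in black rollers (8 mm diameter) 16 mm outward of this point, 25 mm to either side, 33 to 51 mm above the deck. A jar pushed straight towards the axis from outside spreads them (about 6 N); they close behind it and press it home
- clip_b (a point): the same for empty clip b, on the turntable's +x side
- front_place (a point): point of the base 110 mm in front of the axis, above the pointer, 32 mm above the bench: where the middle of the jar's foot shall be at the end
- tape_measure: grey tape measure, 36x88x68 mm, loose bystander on the other side in front of the carousel. Origin: centre of its underside
- hole_saw: dark red hole saw, 44 mm diameter, 55 mm tall, loose bystander on the left. Origin: centre of its underside
- screw_jar: loose spare jar with plain red lid at the back right, a bystander (no yellow tape). Origin: centre of its underside
- screwdriver_2: black screwdriver, 208 mm long, lying right of the carousel, a bystander. Origin: its middle
There are look-alikes about, which are no part of the job. What is shaped like the marked_jar but green or purple is not meant.

How it is judged:
On the way, in this order (a step that is already met when the one before it is completed fails the run):
1. the marked jar is snapped home in one of the empty clips, upright ((distance between marked_jar and clip_a below 0.008 m or distance between marked_jar and clip_b below 0.008 m) and angle between marked_jar's own z axis and vertical below 0.12 rad), for 0.2 s.
2. the jar faces the pointer and the gripper holds the turntable, not the jar (horizontal distance between marked_jar and front_place below 0.014 m and contact force between the fingers and turntable above 5 N and contact force between each of the arm, the fingers and marked_jar below 0.5 N), for 0.2 s.
At the end, for the whole second after the job is handed in: The jar stands upright (7 degrees) home in clip a or b (within 8 mm) and within 14 mm of the place behind the pointer; the turntable is at rest, the fingers hold its knob (over 5 N, TCP within 30 mm of its middle) and nothing of the robot touches the jar (all of step 1 and all of step 2 and distance between the grasp point and turntable_knob below 0.03 m and velocity of joint turntable between -0.05 and 0.05 rad/s and linear speed of marked_jar below 0.02 m/s); the arm keeps its last pose, push and grip.
It fails at once if the marked jar is tipped over (angle between marked_jar's own z axis and vertical above 0.6 rad).
It fails at once if a bystander is disturbed (distance of any of tape_measure, hole_saw, screw_jar, screwdriver_2 from where it was at the start of the episode above 0.03 m).
It also fails if it takes over 53 s, if anything falls off the work surface, if the arm or the gripper's body presses on something with over 40 N, if the wrist force passes 120 N, or if a joint passes its speed limit or range.

## Robot

A 7-joint arm with a two-finger parallel gripper is mounted at the origin on a cart in front of the work surface, level with it; the furniture and walls round the work are solid. World frame = base frame: x ahead of the robot, y to its left, z up, the work surface at z = 0. Lengths are in m, angles in rad, forces in N, time in s.
With the tool pointing down it reaches from about 0.4 to 0.85 m from the base axis. Payload 4.5 kg.
Tool frame: the origin (TCP) lies between the finger pads, 19 mm behind the fingertips; this is the grasp point; z points along the fingers, y is the line along which they close (so a half turn about z gives the same grasp; the last joint's range is limited). The gripper opens to 88 mm and grips with 3 to 60 N. Pads are 18 mm wide; open, the fingers measure 123 mm over their backs; the gripper's body (75 mm by 187 mm) begins 45 mm behind the grasp point.
Start: joints at [1.383, 0.689, -0.195, 1.565, 0.157, 0.902, -0.215], TCP at [0.138, -0.61, 0.257] pointing down, gripper open.
Joint ranges: [-3.01, 3.01], [-0.46, 2.08], [-1.47, 1.51], [0.13, 2.56], [-1, 4.14], [0.04, 2.09], [-2.66, 2.66]. Speed limits (rad/s): [2.57, 2.57, 3.14, 3.14, 3.14, 3.14, 3.14].

## Interface

Orientations are given as a unit quaternion [x, y, z, w].
In Python, from plant import r gives the robot as it stands.
- The arm moves only by the tool play_rows, never from a script. Its arguments are lists of equal length, an entry for each row: "translation": the shift along the tool's x, y, z in m, a list of three; "delta_rot": the turn, a rotation vector about the tool's x, y, z in degrees, a list of three; "grip": the opening, from -1 (shut) to 1 (fully open). In form: {"translation": [[x, y, z], ...], "delta_rot": [[rx, ry, rz], ...], "grip": [grip, ...]}. A call has 1 to 20 rows; each row shifts and turns the commanded pose from where the row before left it, along the tool's axes as they then stand; what a row does not reach is not made up. A row lasts 1/8 s, in which the tool goes at most 62.5 mm and 10.7 degrees, less where a joint would pass 70% of its speed; a pose out of reach is approached as far as the arm can. A call with a gripper value outside its range is refused whole. The fingers move at their own pace and stop on an object; "squeeze" is the grip in N (left out, the last holds). Time passes only in rows, so rows that do not move let the fingers close. It gives the time, the measured TCP pose, the force, the opening and the grip force at its end, in the units of the state.
- r.get_state(): the state, without advancing time (a new reading comes with each control period).
- r.snapshot(name): name is "scene" or "top"; returns the picture (420x560x3 uint8, blue, green, red); there is no depth.
- r.get_calibration(name): a dict with "intrinsics" (3x3 intrinsics, pixels), "eye" and "rotation" of the camera in the world. Camera axes: x right, y up, looking along -z (the intrinsics and any distortion apply to the point x, -y, -z); pixel columns grow to the right and rows downward; lengths in m; the calibration is good to about 2 mm. A picture is of the moment at which its call begins. get_calibration takes no time and is no camera call.
- r.finish_job(): hands the job in; it is judged then, once.
Trained networks look in the newest picture that a camera, given by its name, has taken for a name from the list of things; names that differ only in an ending like _2 or _b are one class to them, and where a whole thing is asked for, a point or a joint stands for the part that bears it (a point fixed in the world has none). Each returns a list of dicts, best first, with "confidence" (0 to 1); they miss things now and then, are a little off and sometimes report something else, mostly with a low value. They report only what shows in the picture. A call takes as long as a camera call. They do not tell look-alikes from the thing itself.
- r.look_for(camera, target): "point" ([x, y, z] in m, in world coordinates, good to about 4 mm: the middle of the surface that is visible of it).
- r.silhouettes(camera, target): "pixels" (420x560 bool, what is visible of it).
The state is a dict: "clock": time; "q": joint angles; "qd": joint speeds; "joint_torque": joint torques, N m; "tool_pos": TCP position; "eef_rot": TCP orientation; "contact_force": force on the tool from outside, world axes, zero at the start; "moment": the same for the moment, N m; "opening": opening from 0.0 (shut) to 1.0 (fully open); "finger_force": force on a finger pad.
Only numpy, scipy, OpenCV 4.12 (cv2) and the standard library are available. Lean on these libraries where they do the work, as an engineer would, in place of code of your own. Each camera call takes 0.05 s, during which the arm holds its last target. There are 200 camera calls.

## Working session

There is one attempt and no reset: what is moved stays moved. The work goes in short steps, Python scripts to look and compute and a tool call to move; the robot and the scene stay as the last step left them, time stands still between calls to the robot, and variables do not carry over. Pictures are saved under pics/ and viewed, at most 10 in all, crops included, and the job is handed in when it is done.

Besides the shell and the picture viewer there is one more tool, called as name(argument=value, ...) on one line, values as JSON. play_rows: Moves the arm, as the interface text tells. Its arguments: {"type":"object","properties":{"translation":{"type":"array","items":{"type":"array","items":{"type":"number"}}},"delta_rot":{"type":"array","items":{"type":"array","items":{"type":"number"}}},"grip":{"type":"array","items":{"type":"number"}},"squeeze":{"type":"number"}},"required":["translation","delta_rot","grip"]}

```bash
mkdir -p pics; ls; python3 - <<'E'
from plant import r
import cv2,numpy as np
for n in ("scene","top"):
    im=r.snapshot(n); cv2.imwrite(f"pics/{n}0.png",im)
    c=r.get_calibration(n); print(n,{k:np.round(v,4).tolist() for k,v in c.items() if not isinstance(v,str)})
    for t in ["marked_jar","carousel_base","turntable_knob","deck_centre","tape_measure","hole_saw","screwdriver_2"]:
        print(t,[(np.round(d["point"],3).tolist(),round(d["confidence"],2)) for d in r.look_for(n,t)][:7])
s=r.get_state(); print({k:np.round(v,4).tolist() for k,v in s.items()})
E
```

```text
pics
scene {'intrinsics': [[433.5305, 0.0, 274.9421], [0.0, 433.5305, 208.3456], [0.0, 0.0, 1.0]], 'eye': [-0.2148, 0.687, 0.7931], 'rotation': [-0.1975, 0.4275, 0.8084, -0.3531]}
marked_jar [([0.612, -0.242, 0.053], 0.9), ([0.399, -0.309, 0.05], 0.84), ([0.505, -0.254, 0.05], 0.77), ([0.43, -0.441, 0.054], 0.61)]
carousel_base [([0.553, 0.062, 0.076], 0.79)]
turntable_knob [([0.561, 0.068, 0.077], 0.95)]
deck_centre [([0.555, 0.069, 0.082], 0.67)]
tape_measure [([0.39, 0.269, 0.051], 0.88)]
hole_saw [([0.614, 0.381, 0.03], 0.8)]
screwdriver_2 [([0.538, -0.376, 0.017], 0.47)]
top {'intrinsics': [[421.0259, 0.0, 281.8814], [0.0, 421.0259, 216.9773], [0.0, 0.0, 1.0]], 'eye': [0.4522, -0.0274, 1.4952], 'rotation': [0.0322, -0.0351, -0.7052, 0.7074]}
marked_jar [([0.514, -0.261, 0.083], 0.64), ([0.409, -0.319, 0.077], 0.56), ([0.447, -0.448, 0.077], 0.52), ([0.621, -0.252, 0.081], 0.5)]
carousel_base [([0.594, 0.024, 0.086], 0.8)]
turntable_knob [([0.594, 0.018, 0.081], 0.84)]
deck_centre [([0.597, 0.024, 0.081], 0.74)]
tape_measure [([0.412, 0.247, 0.054], 0.83)]
hole_saw [([0.621, 0.369, 0.036], 0.64)]
screwdriver_2 [([0.552, -0.382, 0.024], 0.59)]
{'clock': 0.8, 'q': [1.3828, 0.6891, -0.1946, 1.5653, 0.1573, 0.9025, -0.2151], 'qd': [0.0001, 0.0003, -0.0002, -0.0026, 0.0017, -0.0006, -0.0002], 'joint_torque': [-0.0001, -52.7448, -1.2674, -15.3739, -0.052, -0.0008, 0.0], 'tool_pos': [0.1375, -0.6097, 0.2575], 'eef_rot': [0.9939, 0.1107, 0.0, 0.0], 'contact_force': [-0.9476, 0.5726, 0.3941], 'moment': [-0.0054, 0.0277, 0.0063], 'finger_force': 0.0, 'opening': 0.9992}
```

View pics/top0.png

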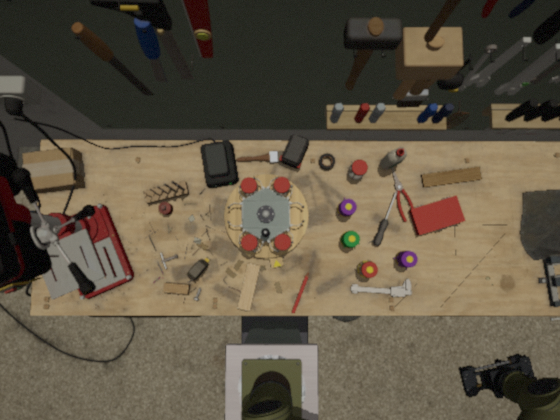

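View pics/scene0.png

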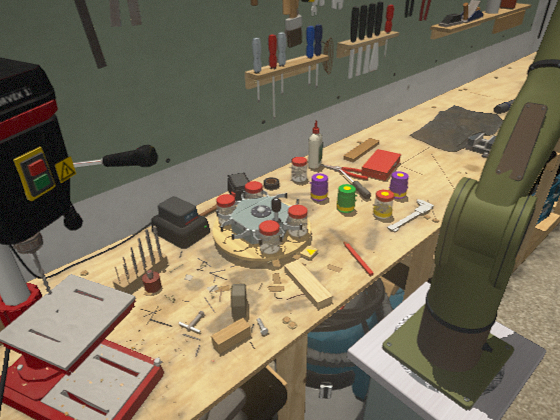

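In the top view the candidates with a yellow dot are red-lidded (369,270), purple (347,207) and (408,259), green (351,239). The plain red spare is at (358,170). My choice is the red one at (369,270), seen at (384,205) in the scene view. The carousel is at (266,215), the knob at (265,233) and the pointer at (277,263). I'll check the choice in a close crop.

```bash
python3 - <<'E'
import cv2,numpy as np
a=cv2.imread("pics/top0.png")[155:290,200:420]; b=cv2.imread("pics/scene0.png")[160:280,200:420]
a=cv2.resize(a,None,fx=2.4,fy=2.4,interpolation=cv2.INTER_CUBIC);b=cv2.resize(b,None,fx=2.2,fy=2.2,interpolation=cv2.INTER_CUBIC)
c=np.zeros((a.shape[0]+b.shape[0],528,3),np.uint8);c[:a.shape[0],:a.shape[1]]=a;c[a.shape[0]:,:b.shape[1]]=b
cv2.imwrite("pics/crop0.png",np.clip(c*1.3,0,255).astype(np.uint8))
for n in ("top","scene"):
    im=cv2.imread(f"pics/{n}0.png");h=cv2.cvtColor(im,cv2.COLOR_BGR2HSV)
    for nm,m in (("red",((h[...,0]<8)|(h[...,0]>172))&(h[...,1]>130)&(h[...,2]>90)),("yel",(h[...,0]>22)&(h[...,0]<32)&(h[...,1]>180)&(h[...,2]>120))):
        k,_,st,ce=cv2.connectedComponentsWithStats(m.astype(np.uint8))
        print(n,nm,[(np.round(ce[i],1).tolist(),int(st[i,4])) for i in range(1,k) if st[i,4]>8 and 190<ce[i][0]<430 and 140<ce[i][1]<290])
E
```

```text
top red [([399.9, 151.7], 23), ([280.2, 157.7], 10), ([359.1, 167.0], 188), ([281.4, 184.6], 204), ([248.5, 185.1], 199), ([400.0, 206.4], 88), ([248.9, 242.2], 210), ([282.2, 241.8], 210), ([368.8, 269.4], 143)]
top yel [([409.4, 258.8], 12), ([369.3, 269.4], 23)]
scene red [([376.1, 165.2], 877), ([299.0, 161.0], 118), ([253.1, 186.8], 169), ([384.5, 195.5], 131), ([226.0, 199.7], 210), ([297.5, 211.2], 211), ([190.9, 220.2], 13), ([268.9, 227.4], 247), ([359.1, 259.1], 162)]
scene yel [([400.0, 174.5], 10), ([319.5, 176.7], 14), ([346.8, 187.9], 18), ([384.3, 193.2], 20), ([399.8, 194.4], 20), ([318.4, 196.3], 38), ([344.8, 208.3], 51), ([382.1, 213.8], 55), ([310.7, 251.1], 28)]
```

View pics/crop0.png

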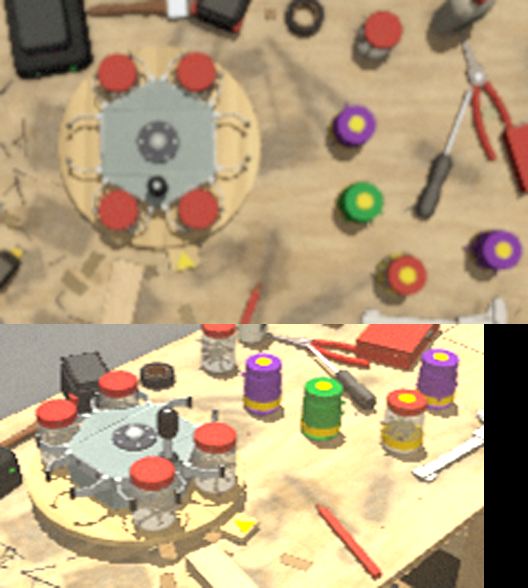

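```bash
cat > h.py <<'E'
import numpy as np,cv2
from scipy.spatial.transform import Rotation as R
from scipy.optimize import least_squares
from plant import r
def cal(n):
    c=r.get_calibration(n); return np.array(c["intrinsics"]),np.array(c["eye"]),R.from_quat(c["rotation"])
def proj(c,p):
    K,e,q=c; v=q.inv().apply(np.atleast_2d(p)-e)*[1,-1,-1]; v=v@K.T; return v[:,:2]/v[:,2:]
A=np.linspace(0,2*np.pi,40)
def cyl(x,y,z0,z1,rad): return np.vstack([np.c_[x+rad*np.cos(A),y+rad*np.sin(A),0*A+z] for z in(z0,z1)])
def cen(c,pts):
    h=cv2.convexHull(proj(c,pts).astype(np.float32)); m=cv2.moments(h); return np.array([m["m10"]/m["m00"],m["m01"]/m["m00"]]),m["m00"]
def tri(cs,uv,x0):
    return least_squares(lambda p:np.concatenate([proj(c,p)[0]-u for c,u in zip(cs,uv)]),x0)
def blobs(im,box,kind):
    h=cv2.cvtColor(im,cv2.COLOR_BGR2HSV)
    if kind=="red": m=((h[...,0]<8)|(h[...,0]>170))&(h[...,1]>110)&(h[...,2]>60)
    else: m=(h[...,0]>20)&(h[...,0]<34)&(h[...,1]>150)&(h[...,2]>100)
    k,l,st,ce=cv2.connectedComponentsWithStats(m.astype(np.uint8))
    x0,y0,x1,y1=box
    out=[]
    for i in range(1,k):
        if st[i,4]>8 and x0<ce[i][0]<x1 and y0<ce[i][1]<y1:
            f=cv2.findContours((l==i).astype(np.uint8),0,2)[0]; g=cv2.drawContours(np.zeros(l.shape,np.uint8),f,-1,1,-1); y,x=np.nonzero(g); out.append((x.mean(),y.mean(),len(x)))
    return out
def fit_car(obs,th0,free):  # obs {cam:[(u,v)x4]} any order
    cs={n:cal(n) for n in obs}
    def res(p):
        o=[]
        for n,L in obs.items():
            for a in (60,120,240,300):
                t=p[2]+np.radians(a); u=cen(cs[n],cyl(p[0]+.11*np.cos(t),p[1]+.11*np.sin(t),.097+p[3],.111+p[3],.028))[0]
                d=np.array(L)[:,:2]-u; o+=list(d[np.argmin((d**2).sum(1))])
        return np.array(o)
    return least_squares(res,[.6,.02,th0,0])
E
python3 - <<'E'
from h import *
T=cv2.imread("pics/top0.png");S=cv2.imread("pics/scene0.png")
L={"top":blobs(T,(235,170,295,255),"red"),"scene":blobs(S,(205,170,310,245),"red")}
print(L)
f=fit_car(L,1.5,None);print("car",f.x.round(4),f.fun.round(1))
ct,cs=cal("top"),cal("scene")
bt=blobs(T,(360,262,378,277),"red");bs=blobs(S,(370,185,398,206),"red");print(bt,bs)
f2=least_squares(lambda p:np.concatenate([cen(c,cyl(*p[:2],p[2]-.014,p[2],.028))[0]-b[0][:2] for c,b in((ct,bt),(cs,bs))]),[.4,-.3,.079]);print("jar lid",f2.x.round(4),f2.fun.round(1))
print([cen(c,cyl(*f2.x[:2],.065,.079,.028))[1] for c in (ct,cs)])
yt=blobs(T,(268,255,287,272),"y");ys=blobs(S,(300,240,322,262),"y");print(yt,ys)
if yt and ys:
    p=tri((ct,cs),(np.array(yt[0][:2]),np.array(ys[0][:2])),[.43,0,.02]);d=p.x[:2]-f.x[:2]
    print("ptr",p.x.round(4),p.fun.round(1),"r",np.hypot(*d),"ang",np.degrees(np.arctan2(d[1],d[0])))
# knob: use darkness in both views
for im,c,b in((T,ct,(255,222,276,243)),(S,cs,(268,190,286,216))):
    g=im.max(2)[b[1]:b[3],b[0]:b[2]]<50;y,x=np.nonzero(g);print("knob",x.mean()+b[0],y.mean()+b[1],len(x))
t=f.x[2]
k=f.x[:2]+.065*np.array([-np.sin(t),np.cos(t)]);print("knob model",k,cen(ct,cyl(*k,.121,.155,.014)),cen(cs,cyl(*k,.121,.155,.014)))
E
```

```text
{'top': [(np.float64(281.4375), np.float64(184.66346153846155), 208), (np.float64(248.47783251231527), np.float64(185.1871921182266), 203), (np.float64(249.05990783410138), np.float64(242.20276497695852), 217), (np.float64(282.16509433962267), np.float64(241.77830188679246), 212)], 'scene': [(np.float64(252.875), np.float64(186.89772727272728), 176), (np.float64(226.13963963963963), np.float64(199.6891891891892), 222), (np.float64(297.38532110091745), np.float64(211.28440366972478), 218), (np.float64(268.9351145038168), np.float64(227.5229007633588), 262)]}
car [ 0.5967  0.022   1.5869 -0.0021] [ 0.1 -0.1 -0.2 -0.1 -0.1 -0.3 -0.2 -0.1  0.2  0.1  0.   0.  -0.5  0.2
  0.9 -0.5]
[(np.float64(368.90452261306535), np.float64(269.36683417085425), 199)] [(np.float64(384.6432748538012), np.float64(195.16959064327486), 171)]
jar lid [ 0.4118 -0.3261  0.0774] [ 0.1  0.1 -0.3 -0.2]
[233.69545804569498, 206.65368211921304]
[(np.float64(276.5263157894737), np.float64(263.63157894736844), 19)] [(np.float64(310.61290322580646), np.float64(251.06451612903226), 31)]
ptr [ 0.4291 -0.0153  0.0107] [ 0.1  0.1 -0.1 -0. ] r 0.1717462149965854 ang -167.44060036490177
knob 265.03225806451616 233.51612903225805 31
knob 272.6 204.8 5
knob model [0.53174877 0.02099942] (array([265.1593399 , 232.27750399]), 65.20422002510168) (array([275.70464565, 203.7912826 ]), 148.69784344313666)
```

The jar (red lid, yellow dot, tape at its foot) is confirmed at top-view pixel (369,269). Measured: jar (0.412,-0.326), lid top about 77 mm. The carousel axis is at (0.597,0.022), turned 90.9°, with the pointer at -167.4°. Clip a faces right and is the one I'll use.

play_rows(translation=[[0,0,0],[0,0,0],[0.028,-0.028,0],[0.028,-0.028,0],[0.028,-0.028,0],[0.028,-0.028,0],[0.028,-0.028,0],[0.028,-0.028,0],[0.028,-0.028,0],[0.028,-0.028,0],[0.028,-0.028,0],[0.027,-0.027,0],[0,0,0.03],[0,0,0.03],[0,0,0]], delta_rot=[[0,0,5.9],[0,0,5.9],[0,0,0],[0,0,0],[0,0,0],[0,0,0],[0,0,0],[0,0,0],[0,0,0],[0,0,0],[0,0,0],[0,0,0],[0,0,0],[0,0,0],[0,0,0]], grip=[1,1,1,1,1,1,1,1,1,1,1,1,1,1,1], squeeze=40)

```text
clock: 2.68
tool_pos: [0.411, -0.3255, 0.196]
eef_rot: [1.0, 0.008, -0.002, -0.001]
contact_force: [-0.0, 0.4, -0.7]
opening: 0.997
finger_force: 0.0
```

play_rows(translation=[[0.001,0,0.03],[0,0,0.03],[0,0,0.03],[0,0,0.02],[0,0,0],[0,0,0],[0,0,0],[0,0,0],[0,0,0],[0,0,0],[0,0,0]], delta_rot=[[0,0,0],[0,0,0],[0,0,0],[0,0,0],[0,0,0],[0,0,0],[0,0,0],[0,0,0],[0,0,0],[0,0,0],[0,0,0]], grip=[1,1,1,1,1,-1,-1,-1,-1,-1,-1])

```text
clock: 4.05
tool_pos: [0.4135, -0.3269, 0.088]
eef_rot: [1.0, 0.008, 0.001, 0.001]
contact_force: [-1.1, -1.0, 6.6]
opening: 0.622
finger_force: 40.0
```

play_rows(translation=[[0,0,-0.02],[0,0,-0.04],[0,0,-0.042],[0.021,-0.02,0],[0.021,-0.02,0],[0.021,-0.02,0],[0.021,-0.02,0],[0.021,-0.02,0],[0.021,-0.02,0],[0.021,-0.02,0],[0.021,-0.02,0],[0.021,-0.021,0],[0,0,0],[0,0,0]], delta_rot=[[0,0,0],[0,0,0],[0,0,0],[0,0,0],[0,0,0],[0,0,0],[0,0,0],[0,0,0],[0,0,0],[0,0,0],[0,0,0],[0,0,0],[0,0,0],[0,0,0]], grip=[-1,-1,-1,-1,-1,-1,-1,-1,-1,-1,-1,-1,-1,-1])

```text
clock: 5.8
tool_pos: [0.5977, -0.1429, 0.1887]
eef_rot: [1.0, 0.008, -0.001, 0.0]
contact_force: [0.0, 0.1, -3.0]
opening: 0.62
finger_force: 40.0
```

```bash
python3 - <<'E'
from h import *
T=r.snapshot("top");S=r.snapshot("scene");cv2.imwrite("pics/s1.png",np.hstack([cv2.resize(T[130:300,200:360],None,fx=2.4,fy=2.4),cv2.resize(S[120:290,200:360],None,fx=2.4,fy=2.4)]))
s=r.get_state();print(s["tool_pos"],s["eef_rot"],s["contact_force"],s["opening"])
E
```

```text
[ 0.59783094 -0.14370395  0.18903213] [ 9.99974920e-01  7.00281454e-03 -9.79169619e-04  4.02624976e-04] [-0.65817773  0.19877072 -3.05883403] 0.6237398028833266
```

View pics/s1.png

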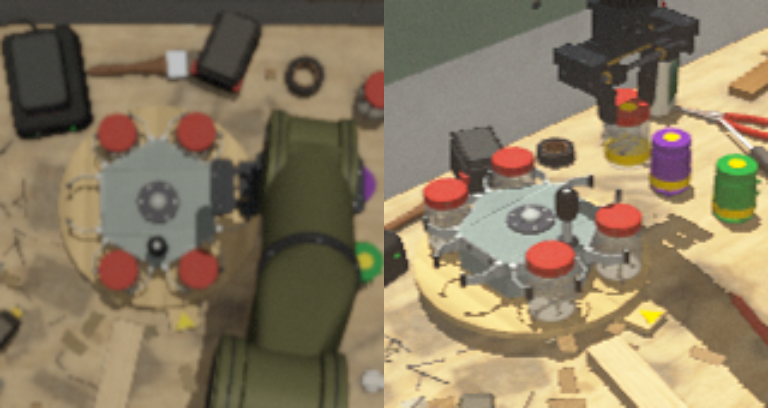

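play_rows(translation=[[0.001,0,0.02],[0,0,0.02],[0,0,0.02],[0,0,0.007],[0,0,0],[0,0,0]], delta_rot=[[0,0,0],[0,0,0],[0,0,0],[0,0,0],[0,0,0],[0,0,0]], grip=[-1,-1,-1,-1,-1,-1])

```text
clock: 6.65
tool_pos: [0.6006, -0.1427, 0.1233]
eef_rot: [1.0, 0.008, 0.001, 0.0]
contact_force: [-0.1, 0.2, -2.6]
opening: 0.62
finger_force: 40.0
```

```bash
python3 - <<'E'
from h import *
T=r.snapshot("top");S=r.snapshot("scene");cv2.imwrite("pics/s2.png",cv2.resize(S[150:270,220:360],None,fx=4,fy=4,interpolation=cv2.INTER_CUBIC))
s=r.get_state();print(s["tool_pos"],s["eef_rot"],s["contact_force"],s["opening"])
E
```

```text
[ 0.60066802 -0.14251762  0.12328509] [9.99968801e-01 7.85914867e-03 7.67021209e-04 2.08119159e-04] [ 0.17898917  0.05880196 -2.66701156] 0.6240832455537239
```

View pics/s2.png

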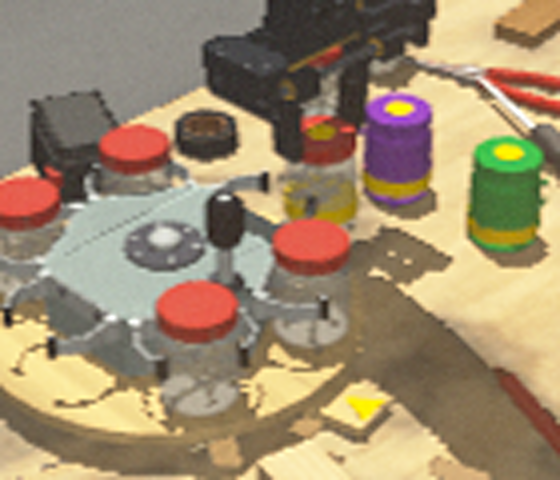

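play_rows(translation=[[-0.001,-0.005,0.002],[0,-0.006,0],[0,-0.006,0],[0,-0.006,0],[0,-0.006,0],[0,-0.006,0],[0,-0.006,0],[0,-0.006,0],[0,-0.006,0],[0,0,0],[0,0,0]], delta_rot=[[0,0,0],[0,0,0],[0,0,0],[0,0,0],[0,0,0],[0,0,0],[0,0,0],[0,0,0],[0,0,0],[0,0,0],[0,0,0]], grip=[-1,-1,-1,-1,-1,-1,-1,-1,-1,-1,-1])

```text
clock: 8.12
tool_pos: [0.5986, -0.089, 0.1205]
eef_rot: [1.0, 0.008, 0.0, -0.0]
contact_force: [0.9, 1.1, -0.1]
opening: 0.626
finger_force: 40.0
```

```bash
python3 - <<'E'
from h import *
T=r.snapshot("top");S=r.snapshot("scene");cv2.imwrite("pics/s3.png",cv2.resize(S[150:270,210:350],None,fx=4,fy=4,interpolation=cv2.INTER_CUBIC))
s=r.get_state();print(s["tool_pos"],R.from_quat(s["eef_rot"]).as_matrix().round(3)[:,2],s["contact_force"],s["moment"],s["opening"])
E
```

```text
[ 0.59856971 -0.08901088  0.12053036] [ 0.001  0.001 -1.   ] [1.3357342  1.2821427  0.92752576] [ 0.27430421 -0.15504569 -0.00835464] 0.6178233728891488
```

View pics/s3.png

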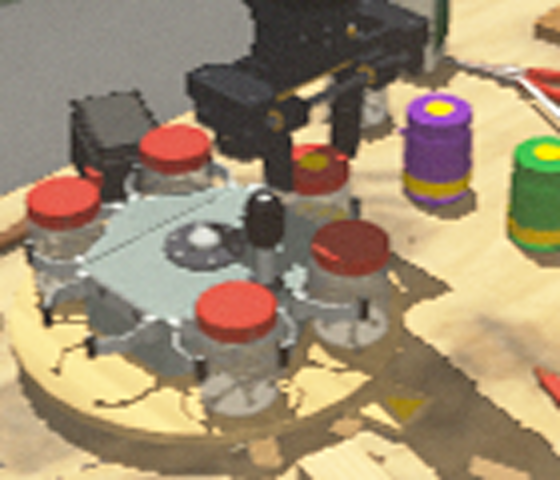

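play_rows(translation=[[0,-0.002,0],[0,0,0],[0,0,0]], delta_rot=[[0,0,0],[0,0,0],[0,0,0]], grip=[-1,-1,-1])

```text
clock: 8.6
tool_pos: [0.5985, -0.0888, 0.1206]
eef_rot: [1.0, 0.007, 0.0, 0.001]
contact_force: [1.2, -4.9, -0.1]
opening: 0.625
finger_force: 40.0
```

play_rows(translation=[[0,0,0],[0,0,0],[0,0,0],[0,0,0],[0,0,-0.02],[0,0,-0.04],[0,0,-0.04],[-0.016,-0.027,0],[-0.016,-0.028,0],[-0.016,-0.028,0],[-0.017,-0.028,0],[0,0,0],[0,0,0]], delta_rot=[[0,0,0],[0,0,0],[0,0,0],[0,0,0],[0,0,0],[0,0,0],[0,0,0],[0,0,0],[0,0,0],[0,0,0],[0,0,0],[0,0,0],[0,0,0]], grip=[1,1,1,1,1,1,1,1,1,1,1,1,1])

```text
clock: 10.22
tool_pos: [0.532, 0.022, 0.2206]
eef_rot: [1.0, 0.008, 0.0, 0.0]
contact_force: [-0.1, 0.1, 0.0]
opening: 1.0
finger_force: 0.0
```

```bash
python3 - <<'E'
from h import *
T=r.snapshot("top");S=r.snapshot("scene");cv2.imwrite("pics/s4.png",np.hstack([cv2.resize(T[140:290,200:340],None,fx=2.8,fy=2.8),cv2.resize(S[140:290,210:350],None,fx=2.8,fy=2.8)]))
s=r.get_state();print(s["tool_pos"],s["eef_rot"],s["contact_force"],s["opening"])
for n,im,b in(("top",T,(220,160,310,260)),("scene",S,(200,160,330,250))): print(n,np.round(blobs(im,b,"red"),1).tolist())
t=1.5869
for n in("top","scene"):
    print([cen(cal(n),cyl(.5967+.11*np.cos(t+np.radians(a)),.022+.11*np.sin(t+np.radians(a)),.097,.111,.028))[0].round(1).tolist() for a in (60,120,180,240,300)])
E
```

```text
[0.53217533 0.02134469 0.22047474] [9.99975475e-01 6.98183579e-03 3.81481465e-04 3.98318219e-04] [ 0.14479478  0.05300996 -0.13171673] 0.9981070189480226
top [[298.5, 165.5, 11.0], [248.7, 185.0, 203.0], [281.5, 184.7, 208.0], [298.4, 213.0, 185.0], [284.2, 244.4, 87.0]]
scene [[300.0, 161.8, 93.0], [251.0, 187.2, 128.0], [288.0, 192.0, 185.0], [226.2, 199.7, 222.0], [297.5, 211.5, 217.0], [268.7, 227.6, 256.0]]
[[248.9, 242.3], [282.3, 241.9], [298.5, 212.9], [281.6, 184.8], [248.6, 185.2]]
[[268.8, 226.8], [297.4, 210.6], [287.6, 191.0], [253.4, 186.1], [225.2, 199.6]]
```

View pics/s4.png

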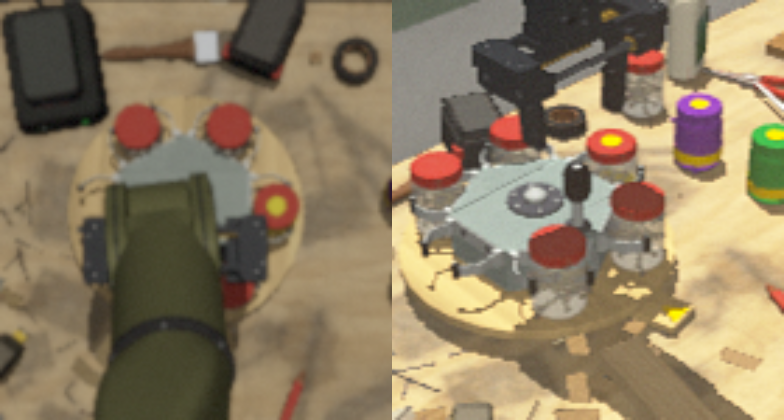

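Clip A now holds the jar: the yellow dot on its lid is at top pixel (298,213), exactly where the model predicts, and the jar stands upright. Next is the knob.

play_rows(translation=[[0,0,0.02],[0,0,0.03],[0,0,0.028],[0,0,0],[0,0,0],[0,0,0],[0,0,0],[0,0,0],[0,0,0],[0,0,0]], delta_rot=[[0,0,0],[0,0,0],[0,0,0],[0,0,0],[0,0,0],[0,0,0],[0,0,0],[0,0,0],[0,0,0],[0,0,0]], grip=[1,1,1,-1,-1,-1,-1,-1,-1,-1], squeeze=30)

```text
clock: 11.58
tool_pos: [0.5315, 0.0214, 0.1426]
eef_rot: [1.0, 0.007, 0.0, 0.001]
contact_force: [-1.1, -3.4, 2.7]
opening: 0.307
finger_force: 30.0
```

```bash
python3 - <<'E'
from h import *
a=np.radians(np.linspace(180.9,102.56,17));p=.065*np.c_[np.cos(a),np.sin(a)];d=np.diff(p,axis=0);y=np.radians(.85)
t=np.c_[d@[np.cos(y),np.sin(y)],d@[np.sin(y),-np.cos(y)]]
print((t*1000).round(1).tolist(),t.sum(0)); s=r.get_state();print(s["tool_pos"],s["contact_force"],s["opening"],s["finger_force"])
E
```

```text
[[0.2, -5.5], [0.7, -5.5], [1.2, -5.4], [1.6, -5.3], [2.1, -5.1], [2.5, -5.0], [2.9, -4.7], [3.3, -4.5], [3.7, -4.2], [4.0, -3.8], [4.3, -3.5], [4.6, -3.1], [4.9, -2.7], [5.1, -2.3], [5.2, -1.8], [5.4, -1.4]] [ 0.05180769 -0.0637039 ]
[0.53154269 0.02137274 0.14258657] [-1.06700658 -3.41713291  2.67343311] 0.3070737600490736 29.995425269007683
```

Knob gripped (27 mm opening). Turn along the arc.

play_rows(translation=[[0.0002,-0.0055,0],[0.0007,-0.0055,0],[0.0012,-0.0054,0],[0.0016,-0.0053,0],[0.0021,-0.0051,0],[0.0025,-0.005,0],[0.0029,-0.0047,0],[0.0033,-0.0045,0],[0.0037,-0.0042,0],[0.004,-0.0038,0],[0.0043,-0.0035,0],[0.0046,-0.0031,0],[0.0049,-0.0027,0],[0.0051,-0.0023,0],[0.0052,-0.0018,0],[0.0054,-0.0014,0],[0,0,0],[0,0,0],[0,0,0]], delta_rot=[[0,0,0],[0,0,0],[0,0,0],[0,0,0],[0,0,0],[0,0,0],[0,0,0],[0,0,0],[0,0,0],[0,0,0],[0,0,0],[0,0,0],[0,0,0],[0,0,0],[0,0,0],[0,0,0],[0,0,0],[0,0,0],[0,0,0]], grip=[-1,-1,-1,-1,-1,-1,-1,-1,-1,-1,-1,-1,-1,-1,-1,-1,-1,-1,-1])

```text
clock: 13.95
tool_pos: [0.583, 0.0844, 0.1426]
eef_rot: [1.0, 0.007, 0.001, 0.002]
contact_force: [2.2, -7.6, 2.5]
opening: 0.313
finger_force: 30.0
```

```bash
python3 - <<'E'
from h import *
T=r.snapshot("top");S=r.snapshot("scene");cv2.imwrite("pics/s5.png",np.hstack([cv2.resize(T[140:290,200:340],None,fx=2.8,fy=2.8),cv2.resize(S[140:290,210:350],None,fx=2.8,fy=2.8)]))
s=r.get_state();print(s["tool_pos"],s["contact_force"],s["opening"],s["finger_force"])
d=s["tool_pos"][:2]-np.array([.5967,.022]);print("knob ang",np.degrees(np.arctan2(d[1],d[0])),np.hypot(*d))
for n,im,b in(("top",T,(220,160,310,268)),("scene",S,(200,160,330,270))):
    print(n,np.round(blobs(im,b,"red"),1).tolist(),"Y",np.round(blobs(im,b,"y"),1).tolist())
for t in(np.radians(12.56),np.radians(10)):
  for n in("top","scene"):
    print(n,[cen(cal(n),cyl(.5967+.11*np.cos(t+np.radians(a)),.022+.11*np.sin(t+np.radians(a)),.097,.111,.028))[0].round(1).tolist() for a in (60,120,180,240,300)])
E
```

```text
[0.58298789 0.08444232 0.14259348] [ 2.68263413 -9.23142905  2.45242646] 0.3051236700217491 30.0017446372658
knob ang 102.3853615447883 0.06393015680456468
top [[298.5, 165.5, 11.0], [289.7, 191.4, 211.0], [296.5, 223.5, 209.0], [271.6, 245.5, 209.0]] Y [[271.5, 245.5, 32.0], [276.5, 263.6, 19.0]]
scene [[299.0, 161.1, 120.0], [268.0, 187.4, 98.0], [294.4, 196.9, 194.0], [224.3, 215.2, 229.0], [292.1, 218.0, 233.0], [255.5, 228.3, 258.0]] Y [[319.4, 176.8, 15.0], [318.5, 196.2, 49.0], [291.7, 215.8, 30.0], [292.1, 238.7, 94.0], [310.6, 251.1, 30.0]]
top [[233.9, 203.4], [240.7, 235.7], [272.4, 245.8], [297.0, 223.4], [289.8, 191.3]]
scene [[224.5, 214.6], [255.7, 227.5], [292.3, 217.1], [294.4, 196.0], [264.7, 185.5]]
top [[234.4, 202.0], [239.7, 234.6], [270.9, 246.1], [296.5, 224.8], [290.8, 192.4]]
scene [[224.0, 213.7], [253.9, 227.4], [291.3, 217.9], [295.2, 196.8], [266.3, 185.6]]
```

View pics/s5.png

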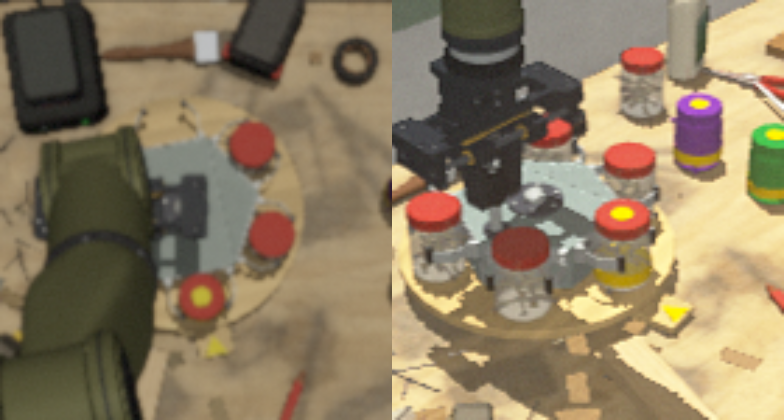

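The jar faces the pointer: yellow dot at top pixel (271.5,245.5) against the predicted (272.4,245.8), with the arrow at (276,263). The knob is held, and nothing touches the jar. I'll let it settle and hand it in.

play_rows(translation=[[0,0,0],[0,0,0],[0,0,0],[0,0,0]], delta_rot=[[0,0,0],[0,0,0],[0,0,0],[0,0,0]], grip=[-1,-1,-1,-1])

```text
clock: 14.55
tool_pos: [0.583, 0.0844, 0.1426]
eef_rot: [1.0, 0.007, 0.001, 0.002]
contact_force: [1.0, -9.5, 1.7]
opening: 0.311
finger_force: 30.0
```

```bash
python3 -c "
from plant import r
s=r.get_state();print(s['tool_pos'],s['contact_force'],s['finger_force'],abs(s['qd']).max() if hasattr(s['qd'],'max') else s['qd'])
print(r.finish_job())"
```

```text
[0.58298329 0.08439018 0.14262608] [ 0.96444824 -9.48428757  1.67951385] 30.001692809164524 0.0017779190794371214
the job is handed in; nothing more can be done
None
```

I've handed the job in at 14.6 s: the yellow-taped jar is snapped home in clip A, about 2 mm by camera from the spot behind the pointer, and the gripper holds the turntable knob at 30 N, clear of the jar; no verdict came back.

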